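# Couple the leak tester to a tilted lamp housing and hold it on

## Task

Take the test coupler (square grip, bored and grooved nose) out of its stand and press it squarely onto the tilted nipple on the back of the lamp housing, down along the nipple's axis, until the two spring clips snap into its groove and the spring collar is pushed fully home. The spring pushes back, so keep hold of the coupler and keep it pressed fully home: the program finishes while the robot is still holding it there. Do not swing the housing round on its hinge, and leave the dummy plug and everything else on the bench where it is.

Things in the scene. Friction and masses are not known exactly. Their poses are not given: they have to be found in the camera images.
- coupler: Bare metal test coupler, 100 mm tall, 0.2 kg, upright in a stand. Origin: centre of the open lower face; z up its axis. Round body 36 mm diameter up to a shoulder at 56 mm (fingertips may bear on it), lower face chamfered to 29 mm, groove of 30 mm diameter 9 to 16 mm up; square grip 26 x 26 mm, 56 to 100 mm up, faces square to x and y. Bore 16.4 mm (mouth 20), 34 mm deep.
- stand: Fixed grey cup stand that holds the coupler: a cup of 58 mm outer diameter, 32 mm tall, on a 90 mm square foot, inner floor 6 mm above the bench, bore 39.4 mm. Origin: centre of its underside; z up. Lift the coupler straight up at least 30 mm to clear it.
- stand2: The other, alike fixed stand; it holds the dummy plug. Origin: centre of its underside.
- plug: Dummy plug, not to be moved: solid steel cylinder 36 mm in diameter with a round black knob of 38 mm diameter, 89 mm tall, upright in the other stand. Origin: centre of its underside.
- cradle: Fixed aluminium fork, base 150 x 182 mm, two cheeks 115 mm tall at y = +-86 mm carrying the white round lamp housing (148 mm diameter, back up) on a stiff hinge along y, 95 mm above the bench. Origin: centre of its underside; z up; -x is the side towards which the nipple leans.
- nipple (a point): Centre of the steel nipple's tip; z points out along its axis, square to the housing's back, leaning 14 to 29 degrees from vertical. 14 mm diameter, tapered over the last 8 mm to 5 mm. At rest the collar's top is 18 mm below the tip; the coupler's face meets it there and ends 29 mm below (hard stop). Clip posts reach to 7 mm below the tip, 26 to 32 mm from the axis on both y sides.
- collar (a joint): Travel (m) of the brass spring collar round the nipple: 0 at rest, 0.011 pressed to its hard stop. The spring pushes back 4 N at rest, 10 N at the stop. Riding over the clips takes 7 to 12 N in all at 0 to 0.003; they snap in at 0.006 to 0.008. Fully home: within 2 mm of the stop; let go, the spring pushes the coupler back out of that.
- clip_a (a joint): Outward travel (m) of one spring clip ball (8 mm diameter, 15.5 mm below the nipple's tip, +y side): 0 at rest and when snapped into the groove, about 0.003 when ridden over.
- clip_b (a joint): The same for the clip opposite.
- screw_tray: Bystander: cardboard tray of screws, 90 x 120 x 28 mm. Origin: centre of its underside.
- dish: Bystander: white lamp dish, 152 mm diameter, 34 mm tall. Origin: centre of its underside.
- driver_box: Bystander: white box 90 x 38 x 26 mm. Origin: centre of its underside.
- gasket: Bystander: flat rubber ring, 60 mm diameter, 8 mm tall. Origin: centre of its underside.
- carton: Bystander: open cardboard carton 100 x 160 x 35 mm with its lid flap up. Origin: centre of its underside.
- power_driver: Bystander: orange power screwdriver, 215 mm long, 40 mm thick. Origin: under the middle of its handle.
- screwdriver: Bystander: hand screwdriver. Origin: its middle, on the bench.
Things that resemble listed ones, but are neither listed nor needed, are in the scene too. Leave any blue look-alike of the cradle alone.

How it is judged (in metres and radians):
On the way, in this order (a step that is already met when the one before it is completed fails the run):
1. the coupler is lifted clear of its stand in the gripper (height (world z) of coupler above 0.036 m and contact force between the fingers and coupler above 1 N), for 0.1 s.
2. the coupler is on the nipple, square to it, its face at the collar (angle between the z axis of coupler and the z axis of nipple, either way round below 0.12 rad and distance between coupler and nipple below 0.024 m and z of coupler in the frame of nipple below -0.014 m and contact force between the fingers and coupler above 1 N), for 0.02 s.
3. both clips have snapped into the groove with the collar pressed home, the gripper holding on (value of joint collar above 0.009 m and value of joint each of clip_a, clip_b below 0.0016 m and angle between the z axis of coupler and the z axis of nipple, either way round below 0.1 rad and contact force between the fingers and coupler above 5 N), for 0.2 s.
At the end, for the whole second after the job is handed in: Through the last second the fingers hold the coupler (more than 5 N on it), square to the nipple within about 6 degrees and centred within 3 mm, with both clips in its groove and the spring collar pressed to within 2 mm of its stop, the coupler still and pushing on the collar with more than 3 N (all of step 3 and x of coupler in the frame of nipple between -0.003 and 0.003 m and y of coupler in the frame of nipple between -0.003 and 0.003 m and z of coupler in the frame of nipple below -0.026 m and contact force between coupler and cradle above 3 N and linear speed of coupler below 0.02 m/s); the arm keeps its last pose, push and grip.
It fails at once if the dummy plug or a bystander is shifted by more than 20 mm (distance of any of plug, screw_tray, dish, driver_box, gasket, carton, power_driver, screwdriver from where it was at the start of the episode above 0.02 m).
It fails at once if the housing is pushed round on its hinge: the nipple's tip moves more than 10 mm (distance of nipple from where it was at the start of the episode above 0.01 m).
It also fails if it takes over 45 s, if anything falls off the work surface, if the arm or the gripper's body presses on something with over 40 N, if the wrist force passes 120 N, or if a joint passes its speed limit or range.

## Robot

A 6-joint arm with a two-finger parallel gripper is mounted at the origin on the work surface. World frame = base frame: x ahead of the robot, y to its left, z up, the work surface at z = 0. Lengths are in m, angles in degrees, forces in N, time in s.
With the tool pointing down it reaches from about 0.4 to 0.825 m from the base axis. Payload 7 kg.
Tool frame: the origin (TCP) lies at the very end of the fingers, on their centre line; the grasp point (between the pads) lies 19 mm behind it; z points along the fingers, y is the line along which they close (so a half turn about z gives the same grasp; the last joint's range is limited). The gripper opens to 88 mm and grips with 3 to 60 N. Pads are 19 mm wide; open, the fingers measure 130 mm over their backs; the gripper's body (78 mm by 193 mm) begins 47 mm behind the grasp point.
Start: joints at [87.611, 20.546, 0.682, 0, -70.136, -16.507], TCP at [0.219, 0.639, 0.227] pointing down, gripper open.
Joint ranges: [-176.03, 176.03], [-82.01, 121.73], [-58.28, 71.71], [-173.87, 95.51], [-174.79, -0.11], [-173.66, 173.66]. Speed limits (degrees/s): [136.94, 136.94, 172.46, 180, 180, 180].

## Interface

Orientations are given as [roll, pitch, yaw] about the fixed x, y, z axes, in that order (R = Rz(yaw) Ry(pitch) Rx(roll)).
In Python, from plant import ctrl gives the robot as it stands.
- The arm moves only by the tool carry_out, never from a script. Its argument "deltas" is a list that holds one entry, the list of rows, each a list of 5 numbers: the shift along the tool's x, y, z scaled (see below), then the turn about the tool's z scaled (see below), then the opening, from -1 (shut) to 1 (fully open). A call has 1 to 5 rows; each row is the pose to reach, as a shift and turn from the pose commanded when the call began, along the tool's axes at that moment, turning the shorter way round; what a row does not reach only later rows make up. The controller multiplies each number of a shift by 20 cm and each number of a turn by 2 pi rad. A row lasts 1/10 s, in which the tool goes at most 50 mm and 8.59 degrees, less where a joint would pass 70% of its speed; a pose out of reach is approached as far as the arm can. A call with a number of a shift or a turn outside -1 to 1 is refused whole. A call with a gripper value outside its range is refused whole. The fingers move at their own pace and stop on an object; the grip force is fixed at half the most. Time passes only in rows, so rows that repeat a pose let the fingers close. It gives the time, the measured TCP pose, the force, the opening and the grip force at its end, in the units of the state.
- ctrl.get_obs(): the state, without advancing time (a new reading comes with each control period).
- ctrl.snapshot(name): name is "scene" or "top" or "wrist"; returns a dict with "color" (400x640x3 uint8, red, green, blue), "camera_matrix" (3x3 intrinsics, pixels), "R" (3x3) and "t" (3): a world point X has camera coordinates R X + t. Camera axes: x right, y down, z forward; pixel columns grow to the right and rows downward; lengths in m; the calibration is good to about 2 mm. A picture is of the moment at which its call begins. There is no depth.
- ctrl.close_job(): hands the job in; it is judged then, once.
Trained networks look in a picture, given as the dict that the camera call returned (one of the last four; its "shot" number tells which), for a name from the list of things; names that differ only in an ending like _2 or _b are one class to them, and where a whole thing is asked for, a point or a joint stands for the part that bears it (a point fixed in the world has none). Each returns a list of dicts, best first, with "p" (0 to 1); they miss things now and then, are a little off and sometimes report something else, mostly with a low value. They report only what shows in the picture. A call takes as long as a camera call. They do not tell look-alikes from the thing itself.
- ctrl.search_frame(picture, name): "centre" ([column, row] in pixels, amid what is visible of it).
- ctrl.silhouettes(picture, name): "mask" (400x640 bool, what is visible of it) and "centre" ([column, row] in pixels, amid what is visible of it).
- ctrl.spot_point(picture, name): "centre" ([column, row] in pixels: a listed point, or the origin of a listed thing).
The state is a dict: "clock": time; "joint_pos": joint angles; "qvel": joint speeds; "tau": joint torques, N m; "tool_pos": TCP position; "orientation": TCP orientation; "force": force on the tool from outside, world axes, zero at the start; "moment": the same for the moment, N m; "opening": finger opening in m; "gripper_force": force on a finger pad.
Only numpy, scipy, OpenCV 4.12 (cv2) and the standard library are available. Lean on these libraries where they do the work, as an engineer would, in place of code of your own. Each camera call takes 0.05 s, during which the arm holds its last target. There are 200 camera calls.

## Working session

There is one attempt and no reset: what is moved stays moved. The work goes in short steps, Python scripts to look and compute and a tool call to move; the robot and the scene stay as the last step left them, time stands still between calls to the robot, and variables do not carry over. Pictures are saved under pics/ and viewed, at most 10 in all, crops included, and the job is handed in when it is done.

Besides the shell and the picture viewer there is one more tool, called after "Call:" by a JSON object that holds its "name" and its "arguments", one argument or row to a line. carry_out: Moves the arm, as the interface text tells. Its arguments: {"type":"object","properties":{"deltas":{"type":"array"}},"required":["deltas"]}

```bash
mkdir -p pics
cat > h.py <<'E'
from plant import ctrl
import numpy as np, cv2
from scipy.spatial.transform import Rotation as Ro
def save(s,n): cv2.imwrite('pics/'+n,s['color'][:,:,::-1])
def ray(s,uv):
    K=s['camera_matrix'];R=np.array(s['R']);t=np.array(s['t'])
    d=R.T@np.linalg.solve(K,[uv[0],uv[1],1.]);return -R.T@t,d/np.linalg.norm(d)
def atz(s,uv,z):
    o,d=ray(s,uv);return o+d*(z-o[2])/d[2]
def proj(s,X):
    p=s['camera_matrix']@(np.array(s['R'])@np.array(X)+s['t']);return p[:2]/p[2]
def tri(obs):
    A=np.zeros((3,3));b=np.zeros(3)
    for s,uv in obs:
        o,d=ray(s,uv);P=np.eye(3)-np.outer(d,d);A+=P;b+=P@o
    X=np.linalg.solve(A,b);return X,[np.round(proj(s,X)-uv,1) for s,uv in obs]
E
python3 - <<'E'
from h import *
np.set_printoptions(precision=4,suppress=True)
o=ctrl.get_obs();print({k:np.round(v,3) for k,v in o.items()})
S={}
for n in['scene','top']:
    s=ctrl.snapshot(n);S[n]=s;save(s,n+'0.png');print(n,-np.array(s['R']).T@s['t'])
    for k in['coupler','stand','plug','cradle','nipple','collar','clip_a']:
        print(k,[(round(d['p'],2),np.round(d['centre'],1)) for d in ctrl.spot_point(s,k)[:3]] if k not in('collar','clip_a') else [(round(d['p'],2),np.round(d['centre'],1)) for d in ctrl.search_frame(s,k)[:3]])
E
```

```text
{'clock': np.float64(0.0), 'joint_pos': array([ 87.612,  20.59 ,   0.634,  -0.019, -70.135, -16.506]), 'qvel': array([ 0.01 ,  0.011, -0.083, -0.137,  0.038,  0.07 ]), 'tau': array([ -0.   , -58.272,  29.304,   6.997,   0.007,  -0.   ]), 'tool_pos': array([0.218, 0.638, 0.226]), 'orientation': array([179.907,  -0.009, -18.901]), 'force': array([-0.772,  0.825, -0.254]), 'moment': array([-0.016,  0.03 ,  0.009]), 'gripper_force': np.float64(0.0), 'opening': np.float64(0.087)}
scene [1.2743 0.2176 0.8417]
coupler [(0.53, array([401.2, 247.7]))]
stand [(0.98, array([403.9, 253.2])), (0.83, array([307.7, 224.5]))]
plug [(0.58, array([308.1, 222.4])), (0.41, array([489.2, 245.1])), (0.4, array([367.9, 196.7]))]
cradle [(0.69, array([231.3, 153.4])), (0.69, array([307.9, 223.1])), (0.56, array([224.1, 213.2]))]
nipple [(0.79, array([217.6, 172.6])), (0.76, array([225.4, 117.4])), (0.37, array([448.7, 203.8]))]
collar []
clip_a []
top [0.2847 0.0338 1.4509]
coupler [(0.71, array([239.5, 202.1]))]
stand [(0.81, array([321.5, 206.3])), (0.55, array([237.5, 205.6])), (0.35, array([323.5, 204.4]))]
plug [(0.57, array([319.6, 207.5])), (0.16, array([318.2, 207.5]))]
cradle [(0.75, array([433.6, 282.7])), (0.7, array([400.7, 200.4]))]
nipple [(0.63, array([410.8, 199.4])), (0.57, array([447.8, 282.8]))]
collar []
clip_a []
```

View pics/scene0.png

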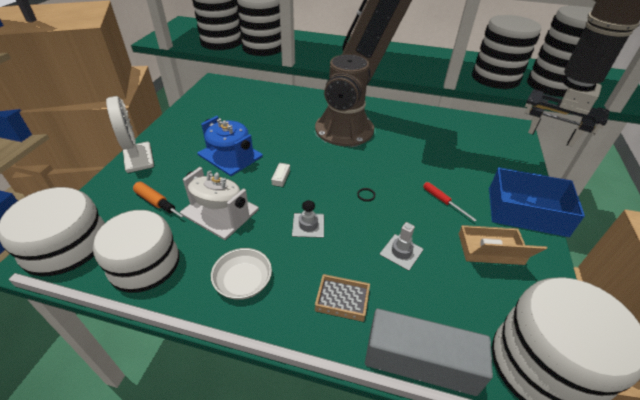

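View pics/top0.png

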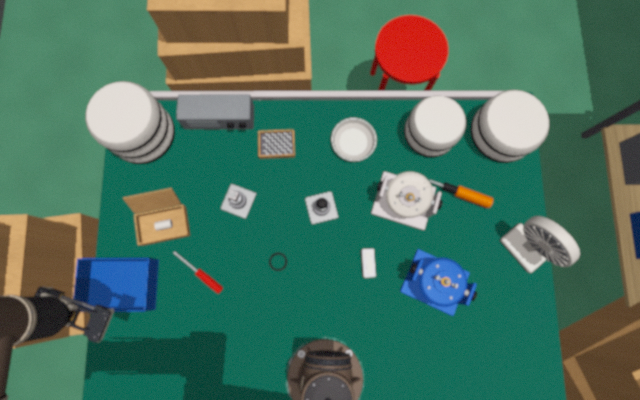

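The scene shows the white cradle at (215,195), the upright coupler at (403,245), and the plug at (308,218). The blue cradle is the look-alike. The top view has the coupler at (239,201) and the white cradle at (408,197).

Run:
```python
from h import *
np.set_printoptions(precision=4,suppress=True)
a=ctrl.snapshot('scene');b=ctrl.snapshot('top')
print('coupler',tri([(a,(401.2,247.7)),(b,(239.5,202.1))]),atz(b,(237.5,205.6),0))
print('nip',tri([(a,(217.6,172.6)),(b,(410.8,199.4))]))
print('cradle',atz(a,(224.1,213.2),0),atz(b,(400.7,200.4),0))
# coupler mask orientation; crops
for s,n,(u,v) in[(a,'s',(215,195)),(b,'t',(408,197))]:
    c=s['color'][v-42:v+42,u-50:u+50,::-1];cv2.imwrite(f'pics/cr_{n}.png',cv2.resize(c,None,fx=4,fy=4,interpolation=cv2.INTER_CUBIC))
i=cv2.imread('pics/cr_s.png');j=cv2.imread('pics/cr_t.png');cv2.imwrite('pics/cr.png',np.hstack([i,j]))
```

```text
coupler (array([0.5571, 0.2821, 0.0086]), [array([-0.5, -0. ]), array([-0.4,  0. ])]) [0.5468 0.2886 0.    ]
nip (array([ 0.5388, -0.2635,  0.1394]), [array([0.1, 0. ]), array([ 0.1, -0. ])])
cradle [ 0.5638 -0.2545  0.    ] [ 0.5624 -0.2605  0.    ]
```

View pics/cr.png

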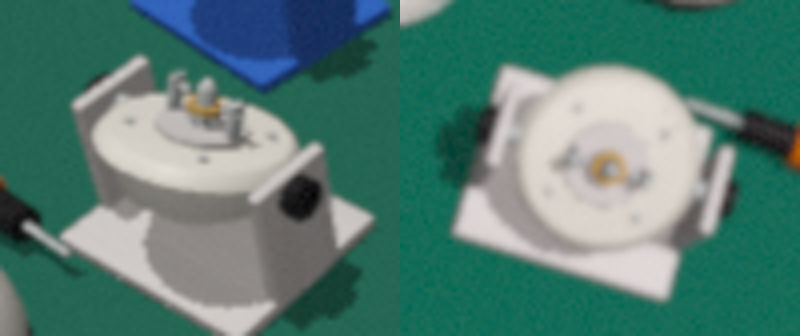

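The left crop (scene view) and right crop (top view) show the nipple with its gold collar and two clip posts. In the top crop it sits at about (608,168), leaning towards image-down (-x, slightly +y). The hinge runs right and down, so the cradle yaw is about -13°. I'll move over to the coupler.

Call:
{"name": "carry_out", "arguments": {
  "deltas": [
    [[0.2,0.1,-0.1,0,1],[0.45,0.22,-0.15,0,1],[0.65,0.34,-0.15,0,1],[0.87,0.45,-0.15,0,1],[0.87,0.45,-0.15,0,1]]
  ]
}}

```text
clock: 1.4
tool_pos: [0.357, 0.4934, 0.2574]
orientation: [-180.0, -0.0, -19.1]
force: [0.3, 0.0, 0.4]
opening: 0.087
gripper_force: 0.0
```

Call:
{"name": "carry_out", "arguments": {
  "deltas": [
    [[0.2,0.1,0,0,1],[0.45,0.22,0,0,1],[0.65,0.34,0,0,1],[0.87,0.45,0,0,1],[0.87,0.45,0,0,1]]
  ]
}}

```text
clock: 1.9
tool_pos: [0.4924, 0.352, 0.2566]
orientation: [180.0, -0.0, -19.2]
force: [-0.9, 0.7, -0.8]
opening: 0.0877
gripper_force: 0.0
```

Run:
```python
from h import *
np.set_printoptions(precision=4,suppress=True)
o=ctrl.get_obs();print(o['clock'],o['tool_pos'],o['orientation'],o['force'])
s=ctrl.snapshot('wrist');save(s,'w1.png');print(-np.array(s['R']).T@s['t'],s['R'],s['camera_matrix'])
for k in['coupler','stand']:
    for d in ctrl.spot_point(s,k)[:2]: print(k,d['p'],d['centre'],atz(s,d['centre'],0.006 if k=='coupler' else 0))
print(proj(s,[.557,.282,.106]))
```

```text
1.9 [0.4924 0.352  0.2566] [179.9668  -0.0295 -19.152 ] [-0.8753  0.6891 -0.77  ]
[0.5608 0.3285 0.4155] [[-0.3282 -0.9446  0.001 ]
 [-0.9105  0.3166  0.2659]
 [-0.2515  0.0863 -0.964 ]] [[293.2105   0.     319.9191]
 [  0.     293.2105 197.618 ]
 [  0.       0.       1.    ]]
coupler 0.56 [348.4, 104.9] [0.5626 0.2873 0.006 ]
stand 0.93 [562.7, 46.0] [0.541  0.0041 0.    ]
stand 0.68 [349.2, 103.9] [0.5635 0.2853 0.    ]
[364.4753 104.7326]
```

View pics/w1.png

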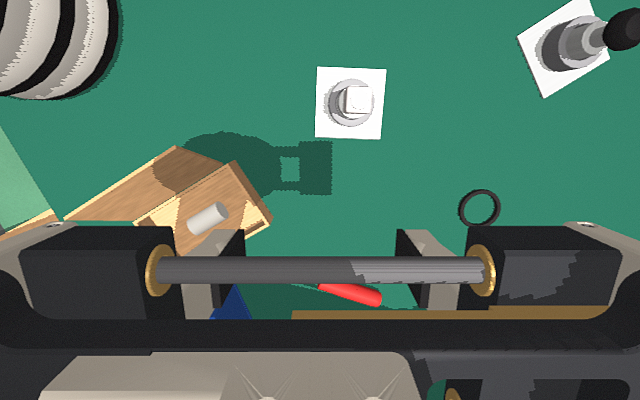

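The wrist view shows the stand's square foot around (350,103), with the coupler's square top at about (358,100) and nearly image-aligned. I'll measure it exactly.

Run:
```python
from h import *
np.set_printoptions(precision=4,suppress=True)
s=ctrl.snapshot('wrist');c=s['color']
g=cv2.cvtColor(c,cv2.COLOR_RGB2GRAY)
m=((c.min(2)>80)).astype(np.uint8);m[:, :300]=0;m[:,400:]=0;m[:50]=0;m[155:]=0
cn=max(cv2.findContours(m,0,2)[0],key=cv2.contourArea);r=cv2.minAreaRect(cn)
W=np.array([atz(s,p,.004) for p in cv2.boxPoints(r)]);print('foot',W.mean(0),W[:,:2],[np.degrees(np.arctan2(*(W[i+1]-W[i])[1::-1]))%90 for i in range(3)])
k=max(ctrl.silhouettes(s,'coupler'),key=lambda d:d['p']);ys,xs=np.where(k['mask']);print(k['p'],xs.min(),xs.max(),ys.min(),ys.max())
q=g[80:122,335:380];print('\n'.join(' '.join('%3d'%v for v in row[::1]) for row in q[::2]))
```

```text
foot [0.563  0.2847 0.004 ] [[0.538  0.3451]
 [0.6223 0.3114]
 [0.5892 0.2269]
 [0.5026 0.2553]] [np.float64(68.16265967789353), np.float64(68.64736365662979), np.float64(71.81556983012052)]
0.73 338 374 82 114
255 255 255 253 176 148 188 223 225 224 224 223 223 222 224 224 223 223 226 223 223 220 221 220 221 220 220 222 222 223 222 220 211 219 242 255 255 255 255 254 254 254 254 255 255
220 225 195 148 184 226 226 224 223 224 225 225 225 226 220 194 189 218 232 231 226 221 221 216 212 225 213 184 178 171 164 158 166 171 154 184 217 243 254 255 255 254 254 254 254
183 148 181 224 227 226 224 225 227 230 230 222 178 155 134 181 248 255 255 255 255 255 255 255 255 255 255 255 255 255 255 255 255 255 255 255 255 254 253 251 255 255 255 254 254
174 221 229 227 229 232 239 191 135 107  62 124 193 160 100 201 252 255 255 255 255 255 255 255 255 255 255 254 254 254 254 255 255 255 255 255 255 255 255 254 242 253 255 255 254
231 241 190 141 142 138 126  99  78 137 196 178 123 111 113 213 254 255 255 255 255 255 255 254 254 254 255 254 254 254 254 254 254 254 254 255 255 255 255 255 249 253 2
[... 2190 characters left out ...]
 227 229 231 237 178  98  95 135 134 106 118 149 195 238 255 255 255 255 255 250 215 185 203 220 224 224 224 222 222 221 208 242 255 255 255 254 254 254 254 254
180 104 110 195 224 226 221 223 225 228 230 230 231 227 203 174 155 141 130 114 120 143 184 213 223 228 228 226 224 222 222 220 220 213 204 253 255 255 254 254 254 254 254 254 254
191 202 174 114 110 188 225 225 222 222 223 223 224 225 227 228 227 228 228 231 229 227 228 224 223 224 223 223 222 221 217 190 204 255 255 255 255 254 254 254 254 254 254 255 254
242 174 255 249 185 126  81 143 198 220 225 227 223 221 221 223 221 220 220 222 222 222 222 223 219 222 223 217 204 227 255 255 255 255 254 254 254 254 254 254 254 254 254 254 254
```

Run:
```python
from h import *
np.set_printoptions(precision=4,suppress=True)
s=ctrl.snapshot('wrist')
A,B,C=[atz(s,p,.106) for p in[(349.5,83.5),(347.8,107.5),(373.3,109.5)]]
f=lambda d:np.degrees(np.arctan2(d[1],d[0]))
print(A,B,C,'len',np.linalg.norm(A-B),np.linalg.norm(C-B),'ang',f(A-B),f(C-B),'centre',(A+C)/2)
for yaw in(-19,-24,-14,-29):
  ex=Ro.from_euler('z',yaw,degrees=True).as_matrix()[:2,:2]
  P=[proj(s,[*(np.array([.5605,.2845])+ex@np.array(q)*.013),.106]) for q in((1,1),(-1,1),(-1,-1),(1,-1))];print(yaw,np.round(P,1).tolist())
```

```text
[0.5779 0.2954 0.106 ] [0.5567 0.3038 0.106 ] [0.5466 0.2799 0.106 ] len 0.02270786233566067 0.02589391062664105 ang -21.627676307004197 -113.11808505425802 centre [0.5622 0.2877 0.106 ]
-19 [[352.5, 83.4], [351.6, 110.8], [377.3, 110.9], [378.8, 83.4]]
-24 [[353.7, 82.2], [350.6, 109.6], [376.1, 112.0], [379.8, 84.7]]
-14 [[351.3, 84.6], [352.8, 111.9], [378.5, 109.7], [377.7, 82.3]]
-29 [[355.0, 81.1], [349.7, 108.3], [374.8, 113.0], [380.7, 86.1]]
```

Call:
{"name": "carry_out", "arguments": {
  "deltas": [
    [[0.07,0.23,0,0,1],[0.14,0.47,0,0,1],[0.21,0.7,0,0,1],[0.28,0.94,0,0,1],[0.28,0.94,0,0,1]]
  ]
}}

```text
clock: 2.7
tool_pos: [0.4803, 0.1565, 0.2572]
orientation: [-180.0, -0.0, -19.0]
force: [1.0, 0.9, 0.3]
opening: 0.0876
gripper_force: 0.0
```

Call:
{"name": "carry_out", "arguments": {
  "deltas": [
    [[0.07,0.23,0,0,1],[0.14,0.47,0,0,1],[0.21,0.7,0,0,1],[0.28,0.94,0,0,1],[0.28,0.94,0,0,1]]
  ]
}}

```text
clock: 3.2
tool_pos: [0.473, -0.0396, 0.2568]
orientation: [180.0, -0.0, -19.1]
force: [1.1, 0.3, -0.2]
opening: 0.0874
gripper_force: 0.0
```

Call:
{"name": "carry_out", "arguments": {
  "deltas": [
    [[0.07,0.23,0,0,1],[0.14,0.47,0,0,1],[0.21,0.7,0,0,1],[0.28,0.94,0,0,1],[0.28,0.94,0,0,1]]
  ]
}}

```text
clock: 3.7
tool_pos: [0.4657, -0.2357, 0.2562]
orientation: [179.9, 0.0, -19.1]
force: [-0.9, 0.5, -0.5]
opening: 0.0877
gripper_force: 0.0
```

Run:
```python
from h import *
import pickle
np.set_printoptions(precision=4,suppress=True)
o=ctrl.get_obs();print(o['clock'],o['tool_pos'],o['orientation'])
s=ctrl.snapshot('wrist');save(s,'w2.png');pickle.dump(s,open('w2.pkl','wb'))
for k in['nipple','cradle']: print(k,[(d['p'],d['centre']) for d in ctrl.spot_point(s,k)[:2]])
u,v=map(int,proj(s,[.555,-.26,.13]));print(u,v)
v0=max(v-75,0);u0=u-100
cv2.imwrite('pics/w2c.png',cv2.resize(s['color'][v0:v0+150,u0:u0+200,::-1],None,fx=4,fy=4,interpolation=cv2.INTER_CUBIC));print('off',u0,v0)
```

```text
3.7 [ 0.4657 -0.2357  0.2562] [179.9452   0.0388 -19.0886]
nipple [(0.67, [321.2, 106.0])]
cradle [(0.89, [435.1, 249.0]), (0.85, [322.2, 90.6])]
313 94
off 213 19
```

View pics/w2c.png

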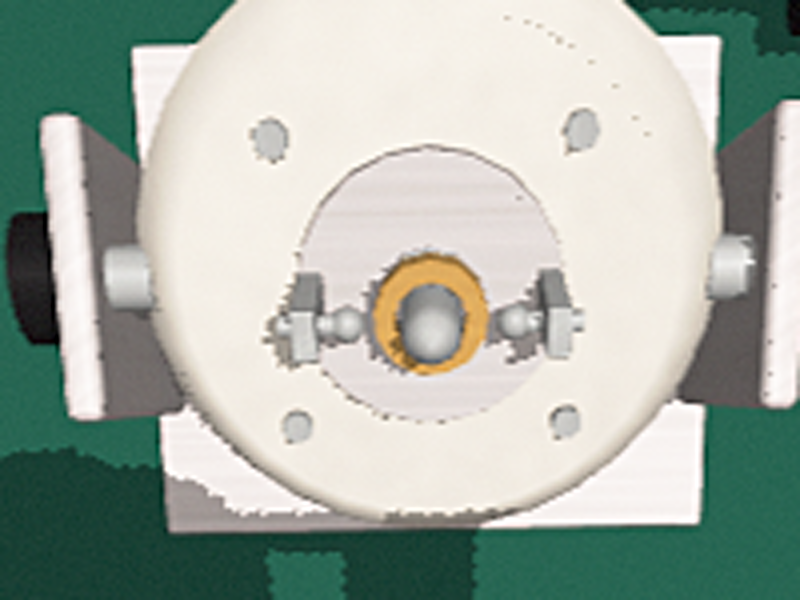

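The crop (offset 213,19, scale 4) shows the nipple tip at about (431,328), collar centre (430,313), clip balls at (346,324) and (517,320), and four screws at (270,140), (582,130), (297,425) and (565,422). I'll take a second view to triangulate the tilt.

Call:
{"name": "carry_out", "arguments": {
  "deltas": [
    [[0.15,0.12,0,0,1],[0.33,0.25,0,0,1],[0.33,0.25,0,0,1],[0.33,0.25,0,0,1]]
  ]
}}

```text
clock: 4.25
tool_pos: [0.5131, -0.2996, 0.2557]
orientation: [-180.0, 0.1, -18.8]
force: [-0.8, 0.2, -0.1]
opening: 0.0875
gripper_force: 0.0
```

Run:
```python
from h import *
import pickle
np.set_printoptions(precision=4,suppress=True)
o=ctrl.get_obs();print(o['clock'],o['tool_pos'],o['orientation'])
s=ctrl.snapshot('wrist');save(s,'w3.png');pickle.dump(s,open('w3.pkl','wb'))
print([(d['p'],d['centre']) for d in ctrl.spot_point(s,'nipple')[:2]])
u,v=map(int,proj(s,[.555,-.26,.13]))
v0=max(v-75,0);u0=u-100
cv2.imwrite('pics/w3c.png',cv2.resize(s['color'][v0:v0+150,u0:u0+200,::-1],None,fx=4,fy=4,interpolation=cv2.INTER_CUBIC));print('off',u0,v0)
```

```text
4.25 [ 0.5131 -0.2996  0.2557] [-179.9958    0.0832  -18.7982]
[(0.86, [276.7, 177.8]), (0.68, [117.5, 212.7])]
off 167 89
```

View pics/w3c.png

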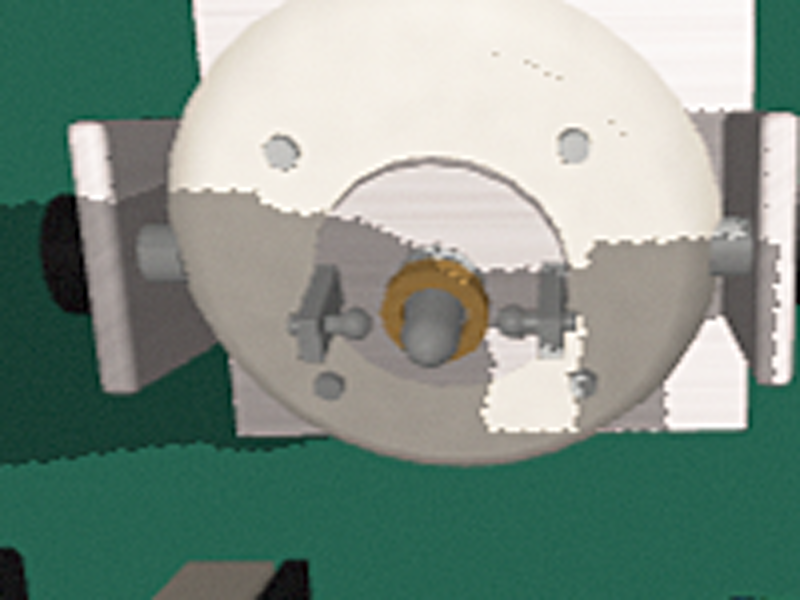

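The second crop (offset 167,89) shows the screws at (281,152), (573,147), (329,385) and (582,383), the tip at about (434,352), and the balls at (354,323) and (512,319).

Run:
```python
from h import *
import pickle
np.set_printoptions(precision=4,suppress=True)
a=pickle.load(open('w2.pkl','rb'));b=pickle.load(open('w3.pkl','rb'))
A=lambda x,y:np.array([213+x/4-.4,19+y/4-.4]);B=lambda x,y:np.array([167+x/4-.4,89+y/4-.4])
pts=dict(s1=((270,140),(281,152)),s2=((582,130),(573,147)),s3=((297,425),(329,385)),s4=((565,422),(582,383)),b1=((346,324),(354,323)),b2=((517,320),(512,319)),tip=((432,346),(435,353)))
X={}
for k,(p,q) in pts.items():
    X[k],e=tri([(a,A(*p)),(b,B(*q))]);print(k,X[k],np.round(e,1).tolist())
P=np.array([X[k] for k in('s1','s2','s3','s4')]);c=P.mean(0)
n=np.linalg.svd(P-c)[2][2];n*=np.sign(n[2]);print('n',n,'tilt',np.degrees(np.arccos(n[2])),'azim of lean',np.degrees(np.arctan2(n[1],n[0])))
d=(X['s1']+X['s3']-X['s2']-X['s4']);d2=X['s1']+X['s2']-X['s3']-X['s4'];bb=X['b1']-X['b2']
print('x dir tilt',np.degrees(np.arctan2(d2[2],np.hypot(*d2[:2]))),'yaw from y',[np.degrees(np.arctan2(-v[0],v[1])) for v in(d,bb)],'yaw from x',np.degrees(np.arctan2(d2[1],d2[0])),'gap balls',np.linalg.norm(bb))
bm=(X['b1']+X['b2'])/2;v=X['tip']-c;print('screw ctr',c,'balls mid',bm,'tip-bm',X['tip']-bm,'tip-c',v,np.linalg.norm(v))
print('tip from balls',bm+.0155*n)
# bench edge check of cradle base bottom edge in w2
e1,e2=atz(a,A(170,531),.01),atz(a,A(698,524),.01);print('base edge yaw',np.degrees(np.arctan2(-(e1-e2)[0],(e1-e2)[1])),np.linalg.norm(e1-e2))
```

```text
s1 [ 0.5986 -0.2431  0.1205] [[-0.0, -0.0], [0.0, 0.0]]
s2 [ 0.5769 -0.3109  0.1228] [[-0.0, -0.0], [0.0, 0.0]]
s3 [ 0.5374 -0.2236  0.0941] [[0.1, 0.1], [-0.1, -0.1]]
s4 [ 0.515  -0.291   0.0943] [[-0.0, -0.0], [0.0, 0.0]]
b1 [ 0.5547 -0.2462  0.1288] [[0.0, 0.0], [-0.0, -0.0]]
b2 [ 0.5428 -0.2836  0.1293] [[-0.3, -0.2], [0.3, 0.2]]
tip [ 0.5428 -0.2637  0.1367] [[0.6, 0.4], [-0.6, -0.4]]
n [-0.367   0.1367  0.9201] tilt 23.055519399432583 azim of lean 159.56674517840176
x dir tilt 23.025939444214192 yaw from y [np.float64(-18.088859689643673), np.float64(-17.54121628219612)] yaw from x -17.805910087775285 gap balls 0.03928270440910154
screw ctr [ 0.557  -0.2672  0.1079] balls mid [ 0.5488 -0.2649  0.129 ] tip-bm [-0.0059  0.0012  0.0077] tip-c [-0.0142  0.0035  0.0288] 0.03226386929857059
tip from balls [ 0.5431 -0.2628  0.1433]
base edge yaw -18.348617906522307 0.18110584975426583
```

Cradle yaw is -18°, tilt 23°, and tip about (0.543,-0.263,0.143). The tool cannot tilt, so I'll pivot the coupler in the pads against the outside of the stand's cup. Now back to grasp it.

Call:
{"name": "carry_out", "arguments": {
  "deltas": [
    [[-0.06,-0.23,0,0,1],[-0.12,-0.47,0,0,1],[-0.18,-0.7,0,0,1],[-0.24,-0.95,0,0,1],[-0.24,-0.95,0,0,1]]
  ]
}}

```text
clock: 4.85
tool_pos: [0.5282, -0.1, 0.2577]
orientation: [-179.9, -0.1, -18.5]
force: [0.5, 0.7, -0.1]
opening: 0.0881
gripper_force: 0.0
```

Call:
{"name": "carry_out", "arguments": {
  "deltas": [
    [[-0.06,-0.23,0,0,1],[-0.12,-0.47,0,0,1],[-0.18,-0.7,0,0,1],[-0.24,-0.95,0,0,1],[-0.24,-0.95,0,0,1]]
  ]
}}

```text
clock: 5.35
tool_pos: [0.544, 0.0948, 0.2571]
orientation: [-179.9, -0.1, -18.6]
force: [-0.2, -0.7, -0.5]
opening: 0.0875
gripper_force: 0.0
```

Call:
{"name": "carry_out", "arguments": {
  "deltas": [
    [[-0.06,-0.23,0,0.003,1],[-0.12,-0.47,0,0.006,1],[-0.18,-0.7,0,0.01,1],[-0.24,-0.95,0,0.01,1],[-0.24,-0.95,0,0.01,1]]
  ]
}}

```text
clock: 5.85
tool_pos: [0.5598, 0.2898, 0.2562]
orientation: [-180.0, -0.0, -22.2]
force: [-0.3, -0.8, -0.5]
opening: 0.0875
gripper_force: 0.0
```

Run:
```python
from h import *
np.set_printoptions(precision=4,suppress=True)
o=ctrl.get_obs();print(o['clock'],o['tool_pos'],o['orientation'])
R=Ro.from_euler('xyz',o['orientation'],degrees=True)
print('shift units',R.inv().apply(np.array([.5625,.286,.069])-o['tool_pos'])/.2)
```

```text
5.85 [0.5598 0.2898 0.2562] [-179.9652   -0.0036  -22.2196]
shift units [0.0197 0.0129 0.9359]
```

Call:
{"name": "carry_out", "arguments": {
  "deltas": [
    [[0.02,0.01,0.2,0,1],[0.02,0.01,0.42,0,1],[0.02,0.01,0.65,0,1],[0.02,0.01,0.85,0,1],[0.02,0.01,0.935,0,1]]
  ]
}}

```text
clock: 6.35
tool_pos: [0.5607, 0.2798, 0.0661]
orientation: [179.8, 0.2, -22.5]
force: [-0.8, 0.1, -0.9]
opening: 0.0879
gripper_force: 0.0
```

Run:
```python
from h import *
np.set_printoptions(precision=4,suppress=True)
o=ctrl.get_obs();print(o['clock'],o['tool_pos'],o['orientation'],o['force'])
s=ctrl.snapshot('wrist');save(s,'w4.png')
R=Ro.from_euler('xyz',o['orientation'],degrees=True)
print(proj(s,o['tool_pos']+R.apply([0,0,-.019])))
```

```text
6.35 [0.5607 0.2798 0.0661] [179.7566   0.1561 -22.4821] [-0.7912  0.0777 -0.8668]
[320.2943 259.5533]
```

View pics/w4.png

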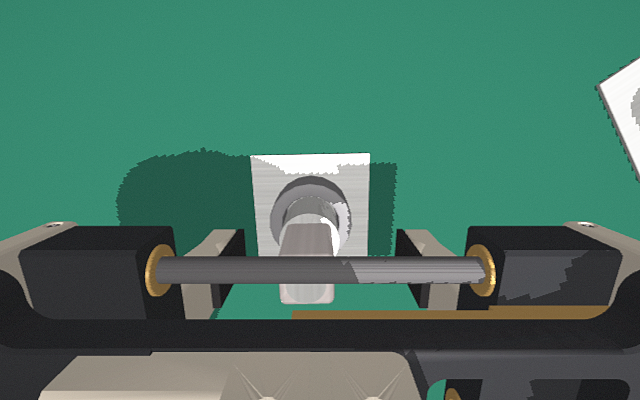

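The wrist view shows the square grip between the fingers, centred at about column 307 versus 320 for the tool. That is about 6 mm towards tool -y, so I'll correct and close.

Call:
{"name": "carry_out", "arguments": {
  "deltas": [
    [[0,-0.03,-0.015,0,1],[0,-0.03,-0.015,0,0],[0,-0.03,-0.015,0,-1],[0,-0.03,-0.015,0,-1],[0,-0.03,-0.015,0,-1]]
  ]
}}

```text
clock: 6.9
tool_pos: [0.5659, 0.2872, 0.0735]
orientation: [-179.9, -0.0, -22.5]
force: [0.3, 0.7, 0.0]
opening: 0.0612
gripper_force: 0.0
```

Call:
{"name": "carry_out", "arguments": {
  "deltas": [
    [[0,0,0,0,-1],[0,0,0,0,-1],[0,0,0,0,-1],[0,0,0,0,-1]]
  ]
}}

```text
clock: 7.3
tool_pos: [0.5657, 0.2869, 0.0725]
orientation: [180.0, 0.0, -22.5]
force: [-0.1, -0.4, -0.1]
opening: 0.0296
gripper_force: 0.1
```

Call:
{"name": "carry_out", "arguments": {
  "deltas": [
    [[-0.013,0,0.015,0,-0.2],[-0.013,0,0.015,0,-0.2],[-0.013,0,0.015,0,-1],[-0.013,0,0.015,0,-1],[-0.013,0,0.015,0,-1]]
  ]
}}

```text
clock: 7.8
tool_pos: [0.5628, 0.2874, 0.0693]
orientation: [179.9, 0.0, -22.5]
force: [-0.9, -1.6, -0.2]
opening: 0.0257
gripper_force: 29.9
```

Call:
{"name": "carry_out", "arguments": {
  "deltas": [
    [[0,0,0,0,-1],[0,0,0,0,-1],[0,0,0,0,-1]]
  ]
}}

```text
clock: 8.1
tool_pos: [0.5629, 0.2875, 0.0693]
orientation: [179.9, 0.0, -22.5]
force: [-2.1, -2.2, -1.7]
opening: 0.0261
gripper_force: 29.9
```

Call:
{"name": "carry_out", "arguments": {
  "deltas": [
    [[0,0,-0.1,0,-1],[0,0,-0.2,0,-1],[0,0,-0.3,0,-1],[0,0,-0.3,0,-1],[0,0,-0.3,0,-1]]
  ]
}}

```text
clock: 8.6
tool_pos: [0.5635, 0.2885, 0.1297]
orientation: [-179.9, -0.0, -22.5]
force: [0.4, -0.5, -1.7]
opening: 0.0258
gripper_force: 30.0
```

Call:
{"name": "carry_out", "arguments": {
  "deltas": [
    [[0.13,0,0,0,-1],[0.26,0,0,0,-1],[0.26,0,0.14,0,-1],[0.26,0,0.27,0,-1],[0.26,0,0.27,0,-1]]
  ]
}}

```text
clock: 9.1
tool_pos: [0.6085, 0.2661, 0.0701]
orientation: [179.6, 0.3, -22.6]
force: [-0.4, -0.4, -2.1]
opening: 0.0257
gripper_force: 30.0
```

Call:
{"name": "carry_out", "arguments": {
  "deltas": [
    [[-0.02,0,0,0,-1],[-0.05,0,0,0,-1],[-0.08,0,0,0,-1],[-0.1,0,0,0,-1],[-0.1,0,0,0,-1]]
  ]
}}

```text
clock: 9.6
tool_pos: [0.5945, 0.2767, 0.0787]
orientation: [-179.8, -0.2, -22.4]
force: [3.3, -3.1, 2.3]
opening: 0.0255
gripper_force: 30.0
```

Run:
```python
from h import *
np.set_printoptions(precision=4,suppress=True)
o=ctrl.get_obs();print(o['clock'],o['tool_pos'],o['orientation'],o['force'],o['gripper_force'],o['opening'])
s=ctrl.snapshot('wrist');save(s,'w5.png')
```

```text
9.6 [0.5945 0.2767 0.0787] [-179.7788   -0.2376  -22.4054] [ 3.3279 -3.0988  2.2745] 30.00009387731552 0.02551567886605624
```

View pics/w5.png

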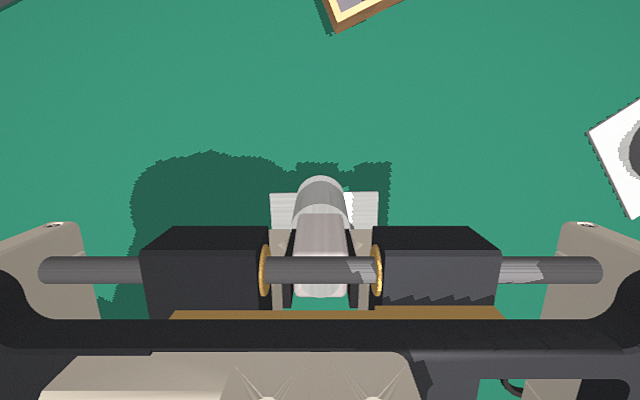

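The coupler is beginning to tip against the cup (top of the nose body at about (320,190)), with a side force of about 4.5 N. I'll continue about 13 mm.

Call:
{"name": "carry_out", "arguments": {
  "deltas": [
    [[-0.02,0,0,0,-1],[-0.04,0,0,0,-1],[-0.055,0,0,0,-1],[-0.065,0,0,0,-1],[-0.065,0,0,0,-1]]
  ]
}}

```text
clock: 10.15
tool_pos: [0.583, 0.2819, 0.079]
orientation: [-179.7, -0.3, -22.4]
force: [4.9, -2.6, 3.6]
opening: 0.0259
gripper_force: 30.0
```

Call:
{"name": "carry_out", "arguments": {
  "deltas": [
    [[0.02,0,-0.15,0,-1],[0.02,0,-0.35,0,-1],[0.02,0,-0.6,0,-1],[0.02,0,-0.8,0,-1],[0.02,0,-0.8,0,-1]]
  ]
}}

```text
clock: 10.65
tool_pos: [0.5871, 0.2813, 0.2448]
orientation: [-179.3, -0.4, -22.4]
force: [0.4, 0.6, -0.6]
opening: 0.0262
gripper_force: 30.0
```

Run:
```python
from h import *
np.set_printoptions(precision=4,suppress=True)
o=ctrl.get_obs();print(o['clock'],o['tool_pos'],o['orientation'],o['force'],o['gripper_force'],o['opening'])
s=ctrl.snapshot('wrist');save(s,'w6.png');a=ctrl.snapshot('scene');save(a,'s6.png')
R=Ro.from_euler('xyz',o['orientation'],degrees=True)
g=o['tool_pos']+R.apply([0,0,-.019])
for th in(18,23,28):
    t=np.radians(th);ax=R.apply([-np.sin(t),0,-np.cos(t)])
    ft=g-.082*ax; far=ft+.018*R.apply([np.cos(t),0,-np.sin(t)]) # +x edge near face
    print(th,'wrist: sh+x, face +x edge',proj(s,g-.026*ax+.018*R.apply([np.cos(t),0,-np.sin(t)])),proj(s,far+.0035*ax),'scene face,top',proj(a,ft),proj(a,g+.018*ax))
u,v=map(int,proj(a,g))
c1=cv2.resize(a['color'][v-40:v+60,u-40:u+40,::-1],None,fx=5,fy=5,interpolation=cv2.INTER_CUBIC)
c2=s['color'][100:320,200:440,::-1];c2=cv2.resize(c2,None,fx=500/240*.8,fy=500/240*.8)
im=np.zeros((500,400+c2.shape[1],3),np.uint8);im[:,:400]=c1;im[:c2.shape[0],400:]=c2;cv2.imwrite('pics/c6.png',im);print('off',u-40,v-40,c2.shape)
```

```text
10.65 [0.5871 0.2813 0.2448] [-179.3364   -0.4376  -22.4228] [ 0.3751  0.5708 -0.5895] 29.99970406293869 0.026191075496608113
18 wrist: sh+x, face +x edge [320.2172 203.2528] [320.1272 161.5978] scene face,top [406.6314 216.8805] [420.2606 179.9759]
23 wrist: sh+x, face +x edge [320.2235 201.6998] [320.1346 154.0318] scene face,top [405.4884 217.7305] [420.5033 179.8339]
28 wrist: sh+x, face +x edge [320.2302 200.5183] [320.1431 146.6709] scene face,top [404.4209 218.3638] [420.7237 179.7465]
off 377 146 (367, 400, 3)
```

View pics/c6.png

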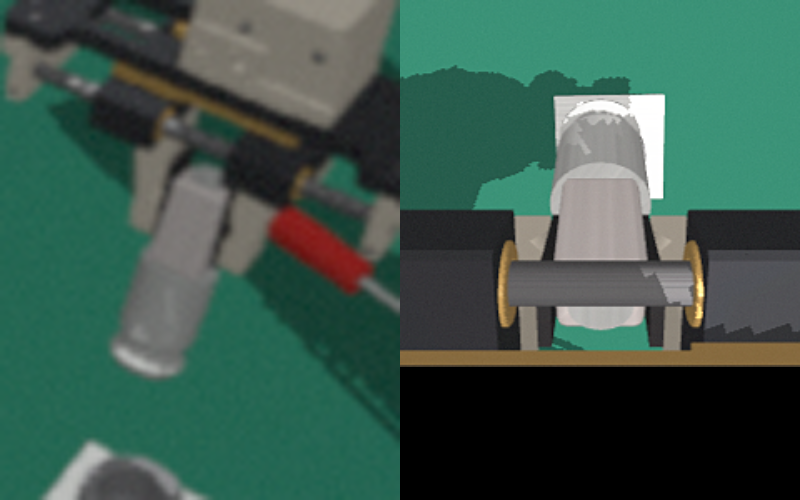

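The crops show the coupler firmly held and leaning the right way, its far nose edge at about wrist (320,158). That is a tilt of about 20–23°. I'll carry it over to the nipple.

Call:
{"name": "carry_out", "arguments": {
  "deltas": [
    [[0.055,0.22,-0.03,0,-1],[0.11,0.44,-0.03,0,-1],[0.165,0.66,-0.03,0,-1],[0.215,0.87,-0.03,0,-1],[0.215,0.87,-0.03,0,-1]]
  ]
}}

```text
clock: 11.25
tool_pos: [0.5554, 0.098, 0.2409]
orientation: [179.9, 0.1, -22.7]
force: [0.9, 0.2, -1.7]
opening: 0.0259
gripper_force: 30.0
```

Call:
{"name": "carry_out", "arguments": {
  "deltas": [
    [[0.055,0.22,0,0,-1],[0.11,0.44,0,0,-1],[0.165,0.66,0,0,-1],[0.215,0.87,0,0,-1],[0.215,0.87,0,0,-1]]
  ]
}}

```text
clock: 11.75
tool_pos: [0.5289, -0.0786, 0.2406]
orientation: [179.9, 0.1, -22.7]
force: [0.8, 0.8, -2.5]
opening: 0.026
gripper_force: 30.0
```

Call:
{"name": "carry_out", "arguments": {
  "deltas": [
    [[0.055,0.22,0,-0.012,-1],[0.11,0.44,0,-0.012,-1],[0.165,0.66,0,-0.012,-1],[0.215,0.87,0,-0.012,-1],[0.215,0.87,0,-0.012,-1]]
  ]
}}

```text
clock: 12.25
tool_pos: [0.5026, -0.2555, 0.2402]
orientation: [180.0, 0.1, -18.4]
force: [-0.2, 0.1, -2.3]
opening: 0.0258
gripper_force: 30.0
```

Call:
{"name": "carry_out", "arguments": {
  "deltas": [
    [[0,0,0,0,-1],[0,0,0,0,-1]]
  ]
}}

```text
clock: 12.45
tool_pos: [0.504, -0.2515, 0.2409]
orientation: [-180.0, 0.1, -18.1]
force: [1.7, 0.8, -1.2]
opening: 0.0261
gripper_force: 30.0
```

```bash
cat >> h.py <<'E'
tip=np.array([.543,-.263,.1425]);n=Ro.from_euler('z',-18,degrees=True).apply([-np.sin(np.radians(23)),0,np.cos(np.radians(23))])
def go(gap,tip=tip):
    o=ctrl.get_obs();R=Ro.from_euler('xyz',o['orientation'],degrees=True)
    T=tip+(.082+gap)*n+[0,0,-.019]
    print(np.round(o['clock'],2),o['tool_pos'],o['orientation'],o['force'],'units',np.round(R.inv().apply(T-o['tool_pos'])/.2,4),'per 10mm down',np.round(R.inv().apply(-.01*n)/.2,4))
E
python3 - <<'E'
from h import *
np.set_printoptions(precision=4,suppress=True)
go(.015)
a=ctrl.snapshot('scene');s=ctrl.snapshot('wrist');save(s,'w7.png')
for q in(a,s): print([(round(d['p'],2),d['centre'],np.round(proj(q,tip),1)) for d in ctrl.spot_point(q,'nipple')[:2]],[(round(d['p'],2),d['centre']) for d in ctrl.spot_point(q,'coupler')[:2]])
o=ctrl.get_obs();R=Ro.from_euler('xyz',o['orientation'],degrees=True);g=o['tool_pos']+R.apply([0,0,-.019])
for th in(18,23,28):
    t=np.radians(th);ax=R.apply([-np.sin(t),0,-np.cos(t)]);print(th,[proj(q,g-.082*ax) for q in(a,s)])
u,v=map(int,proj(a,tip));c1=cv2.resize(a['color'][v-60:v+40,u-40:u+40,::-1],None,fx=5,fy=5,interpolation=cv2.INTER_CUBIC)
c2=cv2.resize(s['color'][60:310,220:420,::-1],None,fx=2,fy=2)
cv2.imwrite('pics/c7.png',np.hstack([c1,c2]));print('off',u-40,v-60)
E
```

```text
12.45 [ 0.504  -0.2515  0.2409] [-179.9895    0.0578  -18.1497] [ 1.6851  0.7929 -1.245 ] units [ 0.0139 -0.0057  0.1407] per 10mm down [ 0.0196 -0.      0.046 ]
[(0.57, [224.8, 121.2], array([217. , 172.7])), (0.55, [218.0, 173.0], array([217. , 172.7]))] [(0.6, [216.6, 158.7])]
[] []
18 [array([218.1512, 158.6987]), array([320.4881, 180.7095])]
23 [array([216.3002, 159.2015]), array([320.4983, 172.5862])]
28 [array([214.457 , 159.5008]), array([320.5106, 164.6009])]
off 177 112
```

View pics/c7.png

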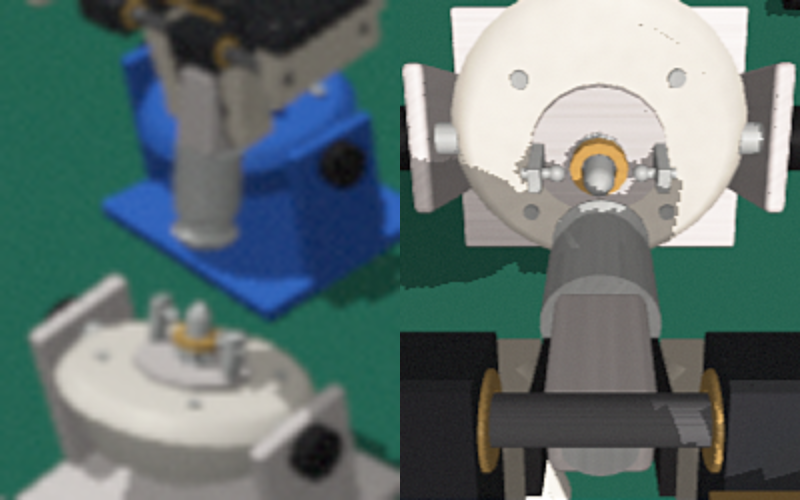

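The left crop (scene) shows the tilted coupler above and behind the nipple, which is at about (197,320). The right crop (wrist) shows the nipple in line with the coupler, at about columns 599 and 601. The network's coupler origin (216.6,158.7) matches the 23° prediction, so I'll descend along the axis.

Call:
{"name": "carry_out", "arguments": {
  "deltas": [
    [[0.007,-0.003,0.07,0,-1],[0.014,-0.006,0.14,0,-1],[0.014,-0.006,0.14,0,-1],[0.014,-0.006,0.14,0,-1]]
  ]
}}

```text
clock: 13.15
tool_pos: [0.5068, -0.2521, 0.213]
orientation: [180.0, 0.1, -18.2]
force: [-0.7, 0.9, -1.1]
opening: 0.026
gripper_force: 30.0
```

Run:
```python
from h import *
np.set_printoptions(precision=4,suppress=True)
go(.015);go(-.010)
```

```text
13.15 [ 0.5068 -0.2521  0.213 ] [179.9763   0.0676 -18.1623] [-0.6619  0.866  -1.1083] units [-0.0007 -0.0042  0.0011] per 10mm down [ 0.0196 -0.0001  0.046 ]
13.15 [ 0.5068 -0.2521  0.213 ] [179.9763   0.0676 -18.1623] [-0.6619  0.866  -1.1083] units [ 0.0483 -0.0044  0.1161] per 10mm down [ 0.0196 -0.0001  0.046 ]
```

Call:
{"name": "carry_out", "arguments": {
  "deltas": [
    [[0.01,-0.003,0.023,0,-1],[0.02,-0.003,0.046,0,-1],[0.03,-0.003,0.069,0,-1],[0.04,-0.003,0.092,0,-1],[0.049,-0.003,0.115,0,-1]]
  ]
}}

```text
clock: 13.65
tool_pos: [0.5185, -0.2553, 0.1914]
orientation: [180.0, -0.2, -18.1]
force: [3.6, -0.8, 1.3]
opening: 0.0259
gripper_force: 30.0
```

Run:
```python
from h import *
np.set_printoptions(precision=4,suppress=True)
go(-.010);print(ctrl.get_obs()['moment'])
s=ctrl.snapshot('scene')
g=ctrl.get_obs()['tool_pos']+[0,0,.019]
print([(round(d['p'],2),d['centre']) for d in ctrl.spot_point(s,'coupler')[:2]],proj(s,g-.082*n),[(round(d['p'],2),d['centre']) for d in ctrl.spot_point(s,'nipple')[:2]])
```

```text
13.65 [ 0.5185 -0.2553  0.1914] [179.9983  -0.2398 -18.1494] [ 3.593  -0.8308  1.3046] units [-0.0124 -0.001   0.0082] per 10mm down [ 0.0193 -0.0001  0.0461]
[-0.3753 -1.5133  0.006 ]
[(0.7, [216.0, 176.4]), (0.67, [281.8, 176.9])] [215.8832 176.1837] [(0.74, [217.5, 173.4])]
```

Call:
{"name": "carry_out", "arguments": {
  "deltas": [
    [[0.002,0,0.01,0,-1],[0.005,0,0.02,0,-1],[0.008,0,0.03,0,-1],[0.01,0,0.04,0,-1],[0.01,0,0.04,0,-1]]
  ]
}}

```text
clock: 14.3
tool_pos: [0.5189, -0.2555, 0.1833]
orientation: [180.0, -0.1, -18.2]
force: [3.0, 0.4, 7.1]
opening: 0.0259
gripper_force: 30.0
```

Run:
```python
from h import *
np.set_printoptions(precision=4,suppress=True)
go(-.018);print(ctrl.get_obs()['moment'])
s=ctrl.snapshot('scene')
g=ctrl.get_obs()['tool_pos']+[0,0,.019]
print([(round(d['p'],2),d['centre']) for d in ctrl.spot_point(s,'coupler')[:2]],proj(s,g-.082*n),[(round(d['p'],2),d['centre']) for d in ctrl.spot_point(s,'nipple')[:2]])
```

```text
14.3 [ 0.5189 -0.2555  0.1833] [179.9932  -0.0817 -18.1558] [2.9547 0.3784 7.1205] units [ 0.0011 -0.0014  0.0046] per 10mm down [ 0.0195 -0.0001  0.0461]
[-0.1904 -1.4593  0.0131]
[(0.57, [214.8, 179.7])] [216.1194 178.1567] [(0.77, [215.2, 172.9]), (0.62, [364.9, 196.0])]
```

Call:
{"name": "carry_out", "arguments": {
  "deltas": [
    [[0.004,0,0.01,0,-1],[0.008,0,0.02,0,-1],[0.012,0,0.03,0,-1],[0.016,0,0.04,0,-1],[0.016,0,0.04,0,-1]]
  ]
}}

```text
clock: 14.95
tool_pos: [0.5217, -0.2564, 0.1753]
orientation: [180.0, -0.0, -18.2]
force: [1.8, -0.7, 7.3]
opening: 0.0258
gripper_force: 30.0
```

Run:
```python
from h import *
np.set_printoptions(precision=4,suppress=True)
go(-.029);print(ctrl.get_obs()['moment'])
s=ctrl.snapshot('scene')
g=ctrl.get_obs()['tool_pos']+[0,0,.019]
print([(round(d['p'],2),d['centre']) for d in ctrl.spot_point(s,'coupler')[:2]],proj(s,g-.082*n),[(round(d['p'],2),d['centre']) for d in ctrl.spot_point(s,'nipple')[:2]])
```

```text
14.95 [ 0.5217 -0.2564  0.1753] [179.9909  -0.0464 -18.1588] [ 1.7548 -0.6835  7.2682] units [ 0.0081 -0.0016  0.0149] per 10mm down [ 0.0195 -0.0001  0.046 ]
[ 0.0185 -1.088   0.0313]
[(0.74, [216.9, 180.7])] [215.8838 180.8174] [(0.68, [215.5, 170.9]), (0.66, [214.6, 182.3])]
```

Call:
{"name": "carry_out", "arguments": {
  "deltas": [
    [[0.004,0,0.01,0,-1],[0.007,0,0.018,0,-1],[0.011,0,0.026,0,-1],[0.013,0,0.032,0,-1],[0.013,0,0.032,0,-1]]
  ]
}}

```text
clock: 15.6
tool_pos: [0.5215, -0.2567, 0.1715]
orientation: [180.0, 0.1, -18.1]
force: [-14.6, 10.4, 32.6]
opening: 0.0259
gripper_force: 30.0
```

Run:
```python
from h import *
np.set_printoptions(precision=4,suppress=True)
go(-.029);o=ctrl.get_obs();print(o['moment'],o['gripper_force'])
```

```text
15.6 [ 0.5215 -0.2567  0.1715] [179.952    0.1422 -18.1243] [-14.5832  10.3642  32.5582] units [ 0.0085 -0.0032 -0.004 ] per 10mm down [ 0.0197 -0.0001  0.046 ]
[3.8567 4.6289 0.1546] 30.02590835094452
```

Call:
{"name": "carry_out", "arguments": {
  "deltas": [
    [[-0.003,-0.002,-0.006,0,-1],[-0.003,-0.002,-0.006,0,-1],[-0.003,-0.002,-0.006,0,-1],[-0.003,-0.002,-0.006,0,-1]]
  ]
}}

```text
clock: 16.0
tool_pos: [0.5215, -0.2564, 0.1716]
orientation: [179.9, 0.1, -18.1]
force: [-8.7, 5.7, 23.5]
opening: 0.0254
gripper_force: 30.0
```

Run:
```python
from h import *
np.set_printoptions(precision=4,suppress=True)
go(-.029);o=ctrl.get_obs();print(o['moment'],o['gripper_force'],'axial',o['force']@n)
s=ctrl.snapshot('scene');t=ctrl.snapshot('top');w=ctrl.snapshot('wrist')
g=ctrl.get_obs()['tool_pos']+[0,0,.019]
for q in(s,t,w):
  print([(round(d['p'],2),d['centre']) for d in ctrl.spot_point(q,'coupler')[:2]],proj(q,tip-.029*n),[(round(d['p'],2),d['centre']) for d in ctrl.spot_point(q,'nipple')[:2]],proj(q,tip))
# tilt check in wrist image: shoulder + nose visible silhouette
for d in ctrl.silhouettes(w,'coupler')[:1]:
  ys,xs=np.where(d['mask']);print(d['p'],xs.min(),xs.max(),ys.min(),ys.max())
for th in(17,20,23,26,29):
  a=np.radians(th);ax=Ro.from_euler('z',-18,degrees=True).apply([-np.sin(a),0,np.cos(a)]);e=np.cross(np.cross(ax,[0,0,1]),ax);e/=-np.linalg.norm(e)
  e=e if e[0]>0 else -e
  print(th,'shoulder+x edge',proj(w,g-.026*ax+.018*e),'9mm up',proj(w,g-.073*ax+.018*e))
c=w['color'][120:215,322].astype(int).sum(1)//3;print(c.tolist())
```

```text
16.0 [ 0.5215 -0.2564  0.1716] [179.9429   0.1246 -18.1457] [-8.7395  5.7208 23.5005] units [ 0.009  -0.0022 -0.0033] per 10mm down [ 0.0196 -0.0001  0.046 ]
[2.1688 3.0381 0.0263] 30.004476606845856 axial 25.57075141374885
[(0.76, [217.0, 182.8])] [215.7252 181.947 ] [(0.62, [216.0, 173.6]), (0.55, [224.7, 121.4])] [217.012  172.7275]
[] [409.9717 196.0813] [(0.87, [410.1, 196.3]), (0.76, [447.8, 281.5])] [410.8756 197.815 ]
[(0.98, [321.7, 174.4])] [319.2666 170.4257] [] [319.2935 194.5319]
17 shoulder+x edge [320.0403 203.6269] 9mm up [319.8732 166.4309]
20 shoulder+x edge [320.0402 202.6161] 9mm up [319.8643 162.1713]
23 shoulder+x edge [320.0405 201.7336] 9mm up [319.8559 157.9902]
26 shoulder+x edge [320.0414 200.985 ] 9mm up [319.848  153.8946]
29 shoulder+x edge [320.0428 200.3761] 9mm up [319.8407 149.8926]
[235, 236, 239, 249, 163, 145, 148, 227, 228, 221, 221, 220, 219, 222, 222, 222, 221, 215, 213, 217, 220, 222, 220, 220, 214, 214, 220, 219, 218, 220, 223, 230, 182, 106, 71, 102, 217, 215, 212, 212, 216, 218, 109, 96, 101, 128, 136, 136, 136, 137, 135, 140, 109, 102, 107, 104, 104, 105, 105, 103, 103, 104, 103, 104, 105, 108, 104, 104, 103, 102, 104, 104, 104, 104, 105, 103, 104, 103, 117, 126, 124, 127, 127, 127, 128, 128, 131, 109, 109, 113, 116, 115, 115, 118, 117]
```

Run:
```python
from h import *
from scipy.optimize import least_squares
np.set_printoptions(precision=4,suppress=True)
w=ctrl.snapshot('wrist');o=ctrl.get_obs();g=o['tool_pos']+[0,0,.019]
def rows(p):
    th,s=np.radians(p[0]),p[1]/1e3;Z=Ro.from_euler('z',-18.1,degrees=True)
    ax=Z.apply([-np.sin(th),0,np.cos(th)]);e=Z.apply([np.cos(th),0,np.sin(th)])
    return np.array([proj(w,g-(s-h)*ax+.018*e)[1] for h in(.016,.056)])
for ob in([172,198],[171.5,198],[172.5,198],[172,197.3]): print(least_squares(lambda p:rows(p)-ob,[22,82]).x)
print(o['force']@n,o['gripper_force'],o['clock'],np.abs(o['qvel']).max())
```

```text
[12.3716 91.091 ]
[12.8465 90.7021]
[11.8966 91.4971]
[11.9097 92.4043]
26.158859756342494 30.00452220439911 16.55 0.16619366392672033
```

Run:
```python
from h import *
w=ctrl.snapshot('wrist')
for nme in('w6','w7',None):
    im=cv2.imread(f'pics/{nme}.png')[:,:,::-1] if nme else w['color']
    for c in(314,321,328): print(nme,c,(im[150:212,c].astype(int).sum(1)//3).tolist())
```

```text
w6 314 [113, 119, 71, 65, 67, 65, 49, 190, 206, 200, 148, 255, 254, 250, 252, 255, 198, 142, 144, 172, 178, 177, 179, 179, 172, 150, 147, 148, 151, 149, 153, 149, 150, 147, 151, 151, 151, 151, 148, 146, 162, 163, 148, 147, 150, 149, 149, 151, 185, 182, 182, 184, 183, 184, 185, 187, 188, 150, 163, 162, 165, 164]
w6 321 [66, 69, 68, 70, 68, 65, 49, 206, 205, 161, 243, 255, 252, 251, 253, 255, 187, 141, 163, 187, 189, 166, 149, 147, 147, 150, 150, 151, 151, 151, 149, 152, 152, 152, 150, 150, 149, 150, 149, 149, 149, 149, 150, 150, 150, 150, 147, 169, 186, 180, 182, 186, 186, 185, 187, 188, 190, 150, 159, 164, 161, 163]
w6 328 [70, 69, 67, 70, 72, 67, 56, 214, 206, 198, 192, 227, 255, 252, 251, 253, 255, 249, 195, 185, 192, 175, 139, 145, 148, 150, 150, 149, 148, 150, 148, 149, 151, 150, 151, 151, 152, 147, 151, 149, 150, 151, 153, 151, 150, 150, 149, 146, 178, 189, 188, 187, 186, 188, 190, 192, 198, 151, 159, 161, 162, 166]
w7 314 [168, 153, 132, 112, 104, 92, 93, 132, 139, 140, 94, 206, 208, 203, 213, 136, 126, 101, 100, 104, 104, 103, 103, 105, 104, 104, 106, 102, 105, 103, 104, 102, 
[... 1035 characters left out ...]
, 124, 126, 125, 123, 125, 125, 127, 126, 111, 112, 114, 115, 115]
None 321 [224, 236, 138, 74, 71, 129, 217, 212, 211, 211, 215, 203, 124, 99, 102, 130, 137, 136, 136, 137, 139, 129, 106, 105, 105, 109, 106, 105, 105, 104, 107, 106, 109, 104, 107, 106, 105, 107, 106, 106, 105, 109, 105, 109, 105, 106, 105, 102, 122, 125, 123, 123, 127, 128, 127, 128, 127, 113, 111, 117, 115, 114]
None 328 [222, 223, 224, 227, 151, 106, 91, 204, 213, 210, 214, 216, 226, 156, 137, 141, 135, 140, 126, 99, 99, 105, 106, 102, 106, 107, 105, 107, 105, 105, 106, 106, 108, 109, 107, 107, 104, 106, 106, 107, 105, 110, 106, 103, 108, 109, 107, 105, 103, 126, 130, 130, 127, 125, 128, 129, 135, 102, 110, 114, 116, 114]
```

Run:
```python
from h import *
import pickle
np.set_printoptions(precision=4,suppress=True)
w=ctrl.snapshot('wrist')
S=dict(s1=[.5986,-.2431,.1205],s2=[.5769,-.3109,.1228],s3=[.5374,-.2236,.0941],s4=[.515,-.291,.0943])
c=np.array([.557,-.2672,.1079]);hinge=np.array([.5634,-.2575,.095])
for k in S:
    p=proj(w,S[k]);u,v=map(int,np.round(p))
    if v<12: print(k,p,'out');continue
    print(k,p);g=w['color'][v-12:v+13,u-12:u+13].astype(int).sum(2)//3;print('\n'.join(' '.join('%3d'%x for x in r) for r in g[::2]))
# expected image motion per degree of housing rotation
yh=Ro.from_euler('z',-18,degrees=True).apply([0,1,0]);hc=c-.02*0*n;hc=np.array([.5634,-.262,.095])
for k in S:
    q=hc+Ro.from_rotvec(yh*np.radians(4)).apply(np.array(S[k])-hc);print(k,'shift for 4deg less lean',proj(w,q)-proj(w,S[k]))
```

```text
s1 [266.9415 121.2642]
237 237 237 237 238 237 237 237 237 236 236 236 236 236 236 236 236 236 236 237 236 237 237 236 237
238 236 236 237 238 237 236 237 237 238 236 237 237 236 236 236 236 236 237 237 236 236 235 236 237
237 236 238 238 238 237 238 237 237 237 238 237 238 238 237 238 238 236 238 237 236 237 236 236 237
237 237 236 237 237 237 238 240 244 249 230 182 171 214 229 239 244 239 238 237 237 237 236 236 235
236 238 237 237 238 241 246 221 163 147 178 197 188 165 131 118 167 237 242 238 237 237 237 236 236
235 236 238 237 240 204 147 176 201 200 197 196 196 196 196 195 166 117 216 246 238 236 236 236 235
235 236 236 237 237 243 220 191 198 201 197 193 196 195 192 193 199 163 182 234 240 237 235 236 234
237 237 237 236 237 240 230 202 198 195 197 195 194 196 197 192 193 187 155 217 240 237 236 236 235
236 237 237 236 237 238 241 207 181 199 197 197 193 195 196 193 190 221 239 240 237 236 235 236 235
237 237 236 237 238 239 237 240 241 237 220 197 190 192 175 161 221 242 239 238 238 238 238 238 237
237 237 237 237 238 237 237 239 238 239 240 242 240 241 241 239 239 238 236 2
[... 3673 characters left out ...]
49 149 148 148 146
154 149 149 148 150 150 149 151 142 125 120 115 119 117 116 125 146 150 149 148 147 145 145 149 147
157 152 150 151 152 149 151 154 152 152 154 153 154 152 152 151 149 150 148 149 147 149 148 143 137
155 151 151 149 149 148 151 150 150 151 153 152 152 151 150 151 149 152 151 150 143 139 132 126 115
149 152 152 150 151 149 148 149 152 149 152 153 152 152 152 154 150 144 138 134 130 125 116 158 240
143 155 151 150 149 148 149 151 148 150 152 152 150 147 141 135 130 128 126 109  83  71  73  74  71
s1 shift for 4deg less lean [ 0.3671 -2.5864]
s2 shift for 4deg less lean [-0.3706 -2.8504]
s3 shift for 4deg less lean [-0.4339  0.8197]
s4 shift for 4deg less lean [0.4326 0.817 ]
```

Run:
```python
from h import *
o=ctrl.get_obs();print(o['force'],o['gripper_force'],o['tool_pos']);print(ctrl.close_job())
```

```text
[-9.75140124  5.28953456 24.39171253] 30.00443011522293 [ 0.52142831 -0.25646858  0.17165241]
the job is handed in; nothing more can be done
None
```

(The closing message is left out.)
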